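Spread out the washed stoppers to dry

ROBOT

A 6-joint arm with a two-finger parallel gripper is mounted at the origin on a cart in front of the work surface, level with it; the furniture and walls round the work are solid. World frame = base frame: x ahead of the robot, y to its left, z up, the work surface at z = 0. Lengths are in m, angles in degrees, forces in N, time in s.
With the tool pointing down it reaches from about 0.4 to 0.825 m from the base axis. Payload 7 kg.
Tool frame: the origin (TCP) lies midway between the tips of the shut fingers; the grasp point (between the pads) lies r.hold_point_z behind it (r.hold_point_z is the distance from the TCP to the grasp point, in m); z points along the fingers, x is the direction in which the jaws open and shut, and the axes are right-handed (so a half turn about z gives the same grasp; the last joint's range is limited). The gripper opens to 88 mm and grips with 3 to 60 N. Pads are 19 mm wide; open, the fingers measure 130 mm over their backs; the gripper's body (78 mm by 193 mm) begins 47 mm behind the grasp point.
Start: joints at [85.319, 20.546, 0.682, 0, -70.136, -16.507], TCP at [0.244, 0.629, 0.227] pointing down, gripper open.
Joint ranges: [-176.03, 176.03], [-82.01, 121.73], [-58.28, 71.71], [-173.87, 95.51], [-174.79, -0.11], [-173.66, 173.66]. Speed limits (degrees/s): [136.94, 136.94, 172.46, 180, 180, 180].

INTERFACE

Orientations are given as [roll, pitch, yaw] about the fixed x, y, z axes, in that order (R = Rz(yaw) Ry(pitch) Rx(roll)).
In Python, from plant import get_state, viewer, close_job, r gives the robot as it stands.
- The arm moves only by the tool apply_moves, never from a script. Its argument "plan" is a list of rows, each a list of 3 entries, a list of its own where there are three numbers: the closure in counts, from 0 (fully open) to 255 (shut), then the shift along the tool's x, y, z in units of 50 mm (1.0 is 50 mm), then the turn about the tool's z in units of 6 degrees (1.0 is 6 degrees). A call has 1 to 12 rows; each row shifts and turns the commanded pose from where the row before left it, along the tool's axes as they then stand; what a row does not reach is not made up. A row lasts 1/8 s, in which the tool goes at most 62.5 mm and 10.7 degrees, less where a joint would pass 70% of its speed; a pose out of reach is approached as far as the arm can. A call is refused whole if a number of a shift passes 1 or a number of a turn 1, either way. A call with a gripper value outside its range is refused whole. The fingers move at their own pace and stop on an object; "squeeze" is the grip in N (left out, the last holds). Time passes only in rows, so rows that do not move let the fingers close. It gives the time, the measured TCP pose, the force and the opening at its end, in the units of the state.
- get_state(): the state, without advancing time (a new reading comes with each control period).
- viewer.capture(name): name is "scene" or "top" or "wrist"; returns a dict with "frame" (384x512x3 uint8, blue, green, red), "K" (3x3 intrinsics, pixels), "R" (3x3) and "t" (3): a world point X has camera coordinates R X + t; the wrist camera has in their place "mount" (4x4, takes a point from camera to tool coordinates, whose origin is the TCP and whose axes are the tool frame's). Camera axes: x right, y down, z forward; pixel columns grow to the right and rows downward; lengths in m; the calibration is good to about 2 mm. A picture is of the moment at which its call begins: read the wrist's pose just before it. There is no depth.
- close_job(): hands the job in, once; it reports no verdict.
The state is a dict: "time_s": time; "joints": joint angles; "qd": joint speeds; "joint_torque": joint torques, N m; "tcp_pos": TCP position; "eef_rot": TCP orientation; "contact_force": force on the tool from outside, world axes, zero at the start; "moment": the same for the moment, N m; "gripper_width": finger opening in m.
Only numpy, scipy, OpenCV 4.12 (cv2) and the standard library are available. Lean on these libraries where they do the work, as an engineer would, in place of code of your own. Each camera call takes 0.05 s, during which the arm holds its last target.

TASK

The three washed blue rubber stoppers were left in a heap in the white drying tray, two side by side with one on top. Spread them out into a single even layer so that they dry: every stopper down on the floor of the tray, with at least 4 cm of clear tray between any two of them.

Things in the scene. Friction and masses are not known exactly. Their poses are not given: they have to be found in the camera images.
- tray: shallow white plastic drying tray, fixed to the worktop, 240 mm long (its x axis) by 140 mm wide (its y axis), 18 mm high with a 2.6 mm bead on top of the rim (top at 21 mm); end grips stick out 13 mm at both ends. Floor and walls are 4 mm thick, so the inside measures 232 x 132 mm and its flat floor lies 4 mm above the origin; thin grey lines on the floor are flush. Origin at the centre of the underside, z up; the tray may be turned a little either way.
- stopper_a_center (a point): centre, half-way up, of the first bottom blue rubber stopper: a slightly tapered plug, 26 mm across and 22 mm tall; z axis along the plug, upright at the start. The three stoppers are alike (10 to 20 g each). This one stands on the tray floor, touching or nearly touching the other bottom one.
- stopper_b_center (a point): centre, half-way up, of the second bottom blue rubber stopper: a slightly tapered plug, 26 mm across and 22 mm tall; z axis along the plug, upright at the start. The three stoppers are alike (10 to 20 g each). This one stands on the tray floor, beside the first.
- stopper_c_center (a point): centre, half-way up, of the top blue rubber stopper: a slightly tapered plug, 26 mm across and 22 mm tall; z axis along the plug, upright at the start. The three stoppers are alike (10 to 20 g each). This one stands on the two others, across the gap between them, its centre 37 mm above the worktop.

How it is judged:
By the outcome, as a careful person would: the job done as asked, in the order asked, and still so for the second after the job is handed in, with the robot touching nothing.
It also fails if it takes over 48 s, if anything falls off the work surface, if the arm or the gripper's body presses on something with over 40 N, if the wrist force passes 120 N, or if a joint passes its speed limit or range.

## Working session

There is one attempt and no reset: what is moved stays moved. The work goes in short steps, Python scripts to look and compute and a tool call to move; the robot and the scene stay as the last step left them, time stands still between calls to the robot, and variables do not carry over. Pictures are saved under pics/ and viewed, and the job is handed in when it is done.

Besides the shell and the picture viewer there is one more tool, called after "Request:" in YAML: its name, and indented under it one key for each argument. apply_moves: Moves the arm, as the interface text tells. Its arguments: {"type":"object","properties":{"plan":{"type":"array","items":{"type":"array"}},"squeeze":{"type":"number"}},"required":["plan"]}

```bash
mkdir -p pics; ls; python3 - <<'E'
from plant import get_state, viewer, r
import cv2
s=get_state(); print(s['time_s'],s['tcp_pos'],s['eef_rot'],s['gripper_width'],r.hold_point_z)
for n in ("top","scene","wrist"):
    c=viewer.capture(n); cv2.imwrite(f"pics/{n}0.png",c["frame"])
    import pickle; pickle.dump(c,open(f"{n}0.pkl","wb"))
    print(n,c["K"].tolist(),c.get("R"),c.get("t"),c.get("mount"))
E
```

```text
pics
0.0 [0.24380654 0.62891175 0.22559992] [-1.79992016e+02 -9.66209768e-02 -1.11195231e+02] 0.08764247355883911 0.0188
top [[385.32517716354636, 0.0, 257.55747870381435], [0.0, 385.32517716354636, 191.14629574733863], [0.0, 0.0, 1.0]] [[-0.01250046 -0.99986838  0.01034213]
 [-0.99002154  0.01092418 -0.14049205]
 [ 0.14036058 -0.01199515 -0.99002779]] [-0.1329097   0.55888089  0.84758065] None
scene [[481.51260432058757, 0.0, 258.55261378500273], [0.0, 481.51260432058757, 194.9968675608043], [0.0, 0.0, 1.0]] [[-0.50393273 -0.86357726  0.01691519]
 [-0.44875806  0.2450353  -0.85940323]
 [ 0.73801627 -0.44067224 -0.51101856]] [0.17094393 0.35565717 0.39034396] None
wrist [[314.97175044707694, 0.0, 256.476603307135], [0.0, 314.97175044707694, 186.23989371271006], [0.0, 0.0, 1.0]] None None [[ 9.99999078e-01 -1.30352170e-03 -3.81030926e-04  1.51239544e-04]
 [ 1.35783920e-03  9.54500960e-01  2.98204751e-01 -8.15215383e-02]
 [-2.50219790e-05 -2.98204994e-01  9.54501850e-01 -1.56927214e-01]
 [ 0.00000000e+00  0.00000000e+00  0.00000000e+00  1.00000000e+00]]
```

View pics/top0.png

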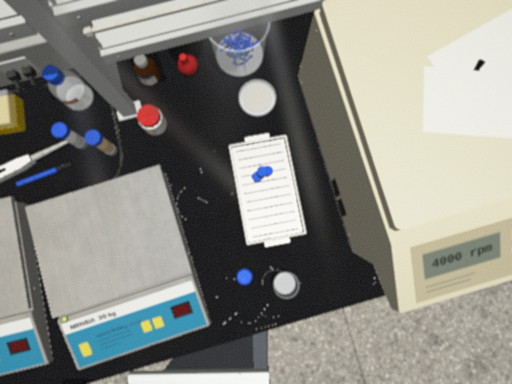

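View pics/scene0.png

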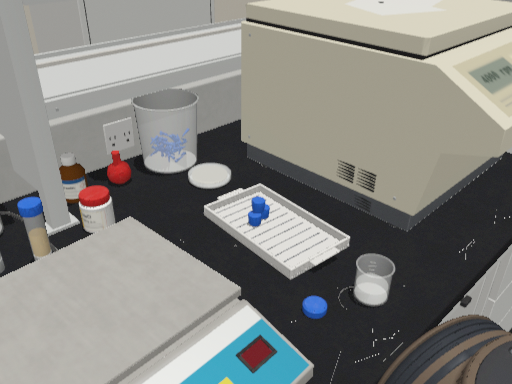

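View pics/wrist0.png

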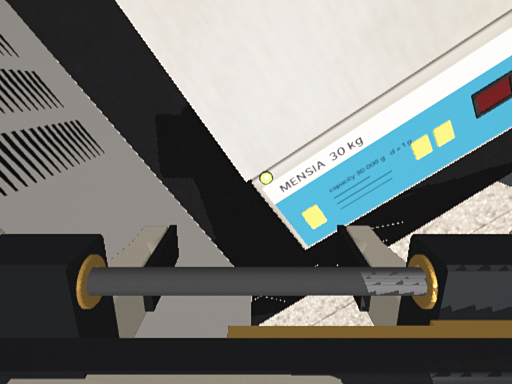

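Top: tray at about (267,190) with a blue heap at (262,174). Scene: heap at (259,211), top stopper visible at (258,203). Next I measure these.

```bash
cat > h.py <<'E'
import numpy as np,cv2,pickle
def ray(c,u,v):
    d=np.linalg.inv(c["K"])@np.array([u,v,1.]); R=np.array(c["R"]);t=np.array(c["t"])
    return -R.T@t,R.T@d
def onz(c,u,v,z):
    o,d=ray(c,u,v); return o+d*(z-o[2])/d[2]
def proj(c,X):
    p=c["K"]@(np.array(c["R"])@X+c["t"]); return p[:2]/p[2]
def blue(f):
    h=cv2.cvtColor(f,cv2.COLOR_BGR2HSV); return cv2.inRange(h,(105,130,60),(130,255,255))
def white(f):
    h=cv2.cvtColor(f,cv2.COLOR_BGR2HSV); return cv2.inRange(h,(0,0,150),(180,50,255))
E
python3 - <<'E'
from h import *
t=pickle.load(open("top0.pkl","rb"));s=pickle.load(open("scene0.pkl","rb"))
f=t["frame"]; m=white(f)|blue(f)
m[:125]=0;m[255:]=0;m[:,:215]=0;m[:,320:]=0
m=cv2.morphologyEx(m,cv2.MORPH_CLOSE,np.ones((3,3)))
n,l,st,ce=cv2.connectedComponentsWithStats(m); k=1+st[1:,4].argmax(); print(st[k])
m=(l==k).astype(np.uint8)*255
mo=cv2.morphologyEx(m,cv2.MORPH_OPEN,np.ones((35,35)))
for mm in (m,mo):
    c=max(cv2.findContours(mm,0,1)[0],key=cv2.contourArea)
    W=np.array([onz(t,*p[0],0.02)[:2] for p in c],np.float32)
    print(cv2.minAreaRect(W))
for n,c in(("t",t),("s",s)):
    b=blue(c["frame"]);N,l,st,ce=cv2.connectedComponentsWithStats(b)
    for i in range(1,N):
        if st[i,4]>20: print(n,st[i],ce[i])
cv2.imwrite("pics/ct.png",cv2.resize(f[125:255,215:320],None,fx=4.5,fy=4.5,interpolation=2))
cv2.imwrite("pics/cs.png",cv2.resize(s["frame"][185:240,230:290],None,fx=10,fy=10,interpolation=2))
E
```

```text
[ 229  133   78  114 6405]
((0.5664796233177185, -0.16121718287467957), (0.26727795600891113, 0.14256255328655243), 9.913714408874512)
((0.5672883987426758, -0.16097261011600494), (0.2624569833278656, 0.142656609416008), 9.686902046203613)
t [225  36  25  13 149] [239.28187919  42.47651007]
t [ 42  65  22  20 306] [52.21568627 74.77777778]
t [ 50 121  20  19 279] [ 59.32616487 129.82078853]
t [ 84 129  19  17 243] [ 92.80658436 137.06995885]
t [ 15 166  43  21 313] [ 35.85303514 176.61661342]
t [253 167  19  14 165] [261.73939394 172.78787879]
t [236 268  17  18 253] [243.97628458 276.3715415 ]
s [ 62 177  22   7  52] [ 72.01923077 181.01923077]
s [ 17 196  26  21 442] [ 29.63348416 206.41855204]
s [248 197  21  29 416] [257.94711538 211.05769231]
s [302 295  26  24 499] [314.23647295 306.65531062]
```

View pics/ct.png

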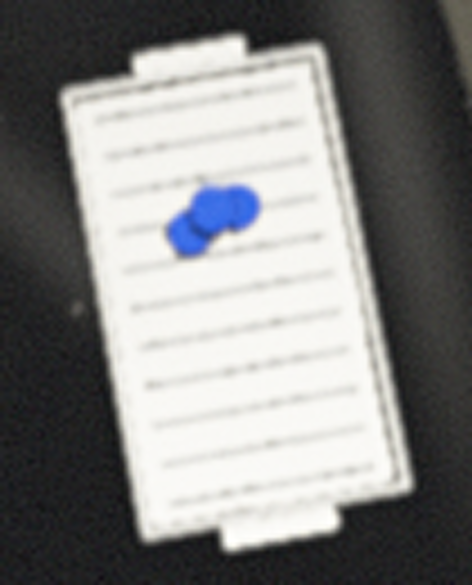

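View pics/cs.png

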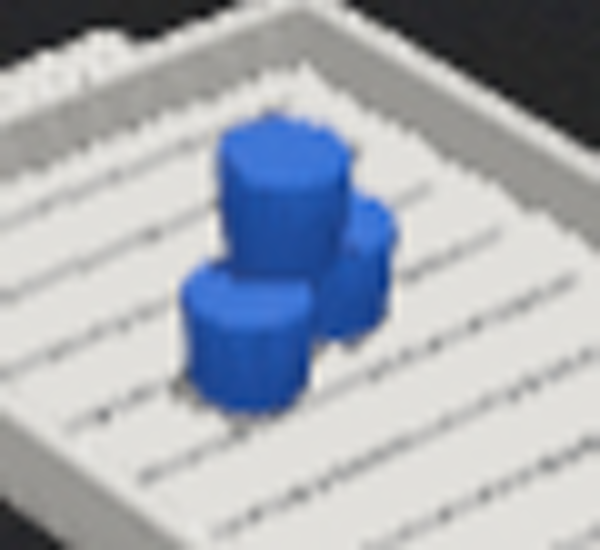

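```bash
python3 - <<'E'
from h import *
t=pickle.load(open("top0.pkl","rb"));s=pickle.load(open("scene0.pkl","rb"))
T=lambda u,v:((u+.5)/4.5-.5+215,(v+.5)/4.5-.5+125)
S=lambda u,v:((u+.5)/10-.5+230,(v+.5)/10-.5+185)
print("C",onz(t,*T(213,211),.048),onz(s,*S(285,152),.048))
print("A",onz(t,*T(192,233),.026),onz(s,*S(248,294),.026))
print("B",onz(t,*T(236,208),.026),onz(s,*S(335,220),.026))
for n,p in (("tl",(62,90)),("tr",(324,43)),("br",(411,490)),("bl",(143,542))): print(n,onz(t,*T(*p),.0206))
# pixel footprint scales
print(T(192,233))
E
```

```text
C [ 0.6016919  -0.15004522  0.048     ] [ 0.5995286  -0.14990387  0.048     ]
A [ 0.59437029 -0.13943073  0.026     ] [ 0.59098032 -0.13757174  0.026     ]
B [ 0.6074343  -0.16266309  0.026     ] [ 0.60510367 -0.16433626  0.026     ]
tl [ 0.67334222 -0.07128721  0.0206    ]
tr [ 0.69781871 -0.21139398  0.0206    ]
br [ 0.45949037 -0.25082353  0.0206    ]
bl [ 0.43464438 -0.1123615   0.0206    ]
(257.27777777777777, 176.38888888888889)
```

```bash
cat >> h.py <<'E'
def rows(p0,yaw0,p1,turn,n):
    """n equal world steps p0->p1 with turn deg about tool z (down) spread evenly; prints rows"""
    d=(np.array(p1)-np.array(p0))/n; out=[]; y=yaw0
    for i in range(n):
        a=np.radians(y); X=np.array([np.cos(a),np.sin(a),0]);Y=np.array([np.sin(a),-np.cos(a),0])
        out.append(([round(float(d@X)/.05,3),round(float(d@Y)/.05,3),round(float(-d[2])/.05,3)],round(turn/n/6,3))); y-=turn/n
    return out
E
python3 - <<'E'
from h import *
t=pickle.load(open("top0.pkl","rb"))
print("post",onz(t,130,112,0)); print("cent", onz(t,345,190,.0),onz(t,310,90,.15))
for x in rows([.2438,.6289,.2256],-111.2,[.600,-.150,.2256],41,22): print(x)
E
```

```text
post [0.76409178 0.17295995 0.        ]
cent [ 0.56343529 -0.35124492  0.        ] [ 0.75469867 -0.25079579  0.15      ]
([0.543, -0.558, -0.0], 0.311)
([0.525, -0.575, -0.0], 0.311)
([0.506, -0.592, -0.0], 0.311)
([0.486, -0.608, -0.0], 0.311)
([0.466, -0.624, -0.0], 0.311)
([0.446, -0.639, -0.0], 0.311)
([0.425, -0.653, -0.0], 0.311)
([0.403, -0.666, -0.0], 0.311)
([0.381, -0.679, -0.0], 0.311)
([0.359, -0.691, -0.0], 0.311)
([0.336, -0.702, -0.0], 0.311)
([0.313, -0.713, -0.0], 0.311)
([0.29, -0.723, -0.0], 0.311)
([0.266, -0.732, -0.0], 0.311)
([0.242, -0.74, -0.0], 0.311)
([0.218, -0.747, -0.0], 0.311)
([0.194, -0.754, -0.0], 0.311)
([0.169, -0.76, -0.0], 0.311)
([0.144, -0.765, -0.0], 0.311)
([0.119, -0.769, -0.0], 0.311)
([0.094, -0.773, -0.0], 0.311)
([0.069, -0.776, -0.0], 0.311)
```

Request:
apply_moves:
  plan:
    - [0, [0.54, -0.56, 0], 0.31]
    - [0, [0.52, -0.58, 0], 0.31]
    - [0, [0.5, -0.59, 0], 0.31]
    - [0, [0.49, -0.61, 0], 0.31]
    - [0, [0.47, -0.62, 0], 0.31]
    - [0, [0.45, -0.64, 0], 0.31]
    - [0, [0.42, -0.65, 0], 0.31]
    - [0, [0.4, -0.67, 0], 0.31]
    - [0, [0.38, -0.68, 0], 0.31]
    - [0, [0.36, -0.69, 0], 0.31]
    - [0, [0.34, -0.7, 0], 0.31]

```text
time_s: 1.52
tcp_pos: [0.4228, 0.2389, 0.2266]
eef_rot: [180.0, 0.0, -131.7]
contact_force: [0.9, 0.1, 0.4]
gripper_width: 0.0874
```

Request:
apply_moves:
  plan:
    - [0, [0.31, -0.71, 0], 0.31]
    - [0, [0.29, -0.72, 0], 0.31]
    - [0, [0.27, -0.73, 0], 0.31]
    - [0, [0.24, -0.74, 0], 0.31]
    - [0, [0.22, -0.75, 0], 0.31]
    - [0, [0.19, -0.75, 0], 0.31]
    - [0, [0.17, -0.76, 0], 0.31]
    - [0, [0.14, -0.76, 0], 0.31]
    - [0, [0.12, -0.77, 0], 0.31]
    - [0, [0.09, -0.77, 0], 0.31]
    - [0, [0.07, -0.78, 0], 0.31]
    - [120, [0, 0, 0], 0]

```text
time_s: 3.02
tcp_pos: [0.6013, -0.1504, 0.2255]
eef_rot: [180.0, -0.1, -152.3]
contact_force: [-0.4, 1.3, -0.7]
gripper_width: 0.0823
```

```bash
cat >> h.py <<'E'
from scipy.spatial.transform import Rotation as Ro
def wristcam(c,st):
    T=np.eye(4);T[:3,:3]=Ro.from_euler("xyz",st["eef_rot"],degrees=True).as_matrix();T[:3,3]=st["tcp_pos"]
    M=np.linalg.inv(T@np.array(c["mount"])); c=dict(c);c["R"]=M[:3,:3];c["t"]=M[:3,3];return c
E
cat > look.py <<'E'
import sys; from plant import get_state,viewer; from h import *
k=sys.argv[1]
st=get_state(); print(st['time_s'],st['tcp_pos'],st['eef_rot'],st['gripper_width'],st['contact_force'],np.round(st['joints'],1))
for n in sys.argv[2:]:
    st=get_state(); c=viewer.capture(n)
    if n=="wrist": c=wristcam(c,st)
    pickle.dump(c,open(f"{n}{k}.pkl","wb")); cv2.imwrite(f"pics/{n}{k}.png",c["frame"])
E
python3 look.py 1 wrist top
```

```text
3.025 [ 0.60134333 -0.15044329  0.22548266] [ 1.79970436e+02 -8.62192549e-02 -1.52287906e+02] 0.08233829940496107 [-0.42768097  1.28877502 -0.74398557] [  4.   15.5  -6.7   0.  -67.9  23.7]
```

View pics/wrist1.png

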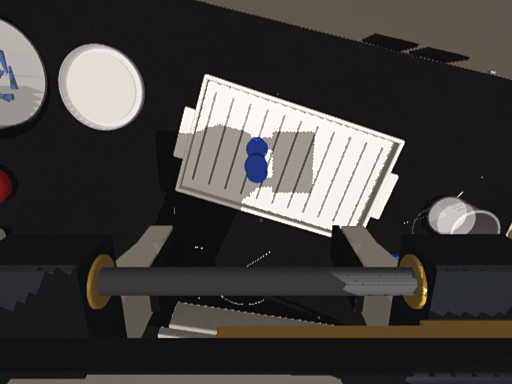

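```bash
python3 - <<'E'
from h import *
c=pickle.load(open("wrist1.pkl","rb"));f=c["frame"]
cv2.imwrite("pics/cw1.png",cv2.resize(f[125:195,225:295],None,fx=8,fy=8,interpolation=2))
E
```

```text
(no output)
```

View pics/cw1.png

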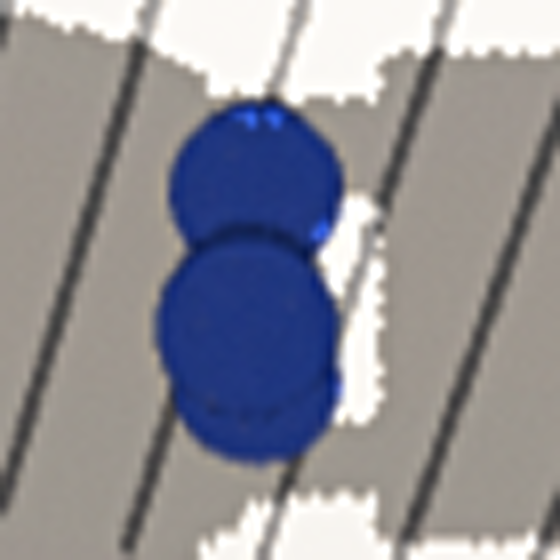

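```bash
python3 - <<'E'
from h import *
c=pickle.load(open("wrist1.pkl","rb"))
W=lambda u,v:((u+.5)/8-.5+225,(v+.5)/8-.5+125)
for n,u,v,z in(("C",249,324,.048),("B",257,186,.026),("A",257,377,.026)): print(n,onz(c,*W(u,v),z))
a=onz(c,*W(157,324),.048)-onz(c,*W(341,324),.048);print(np.linalg.norm(a))
for p in((206,76),(404,141)): print(onz(c,*p,.0206))
E
```

```text
C [ 0.60266318 -0.15100678  0.048     ]
B [ 0.60857767 -0.16475216  0.026     ]
A [ 0.59551113 -0.13980671  0.026     ]
0.02505663681302097
[ 0.69328103 -0.20802283  0.0206    ]
[ 0.46133655 -0.24960831  0.0206    ]
```

Wrist view: top disc C at about (256,165), B at (257,148) and A at (257,172). This agrees with the first measurement to 2–3 mm. Descending on C.

Request:
apply_moves:
  plan:
    - [120, [0, 0, 0.8], 0]
    - [120, [0, 0, 0.8], 0]
    - [120, [0, 0, 0.8], 0]
    - [120, [0, 0, 0.6], 0]
    - [120, [0, 0, 0.3], 0]
    - [120, [0, 0, 0], 0]
    - [120, [0, 0, 0], 0]

```text
time_s: 4.0
tcp_pos: [0.602, -0.1481, 0.063]
eef_rot: [-179.9, 0.1, -152.1]
contact_force: [0.4, -0.6, -0.3]
gripper_width: 0.0464
```

```bash
python3 look.py 2 wrist scene
```

```text
4.0 [ 0.60201017 -0.14811685  0.06297492] [-1.79936188e+02  9.71257482e-02 -1.52064495e+02] 0.046383131749143006 [ 0.3620441  -0.55503474 -0.30254485] [  4.2  23.8 -17.9   0.  -48.2  23.7]
```

View pics/wrist2.png

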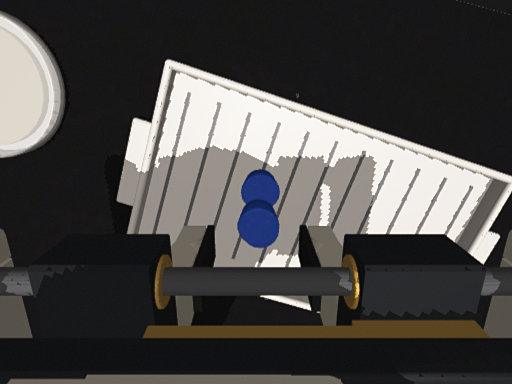

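View pics/scene2.png

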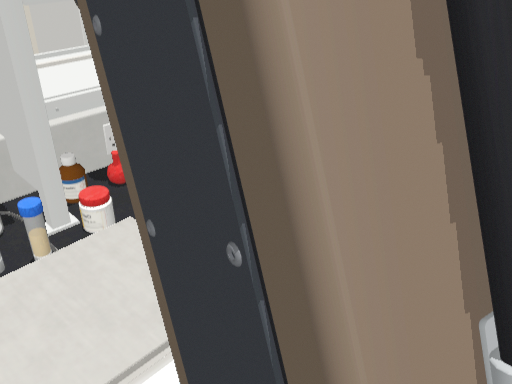

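```bash
python3 - <<'E'
from h import *
c=pickle.load(open("wrist2.pkl","rb"));f=c["frame"]
b=blue(f);b[:160]=0;b[260:]=0;b[:,:225]=0;b[:,300:]=0
ys,xs=np.nonzero(b)
for v in range(165,252,6):
    q=xs[ys==v]; print(v,q.min() if len(q) else None,q.max() if len(q) else None)
cv2.imwrite("pics/cw2.png",cv2.resize(f[160:255,220:300],None,fx=6,fy=6,interpolation=2))
E
```

```text
165 None None
171 253 266
177 247 273
183 244 276
189 242 278
195 242 278
201 244 275
207 244 271
213 242 274
219 239 277
225 238 278
231 239 277
237 242 276
243 248 271
249 None None
```

View pics/cw2.png

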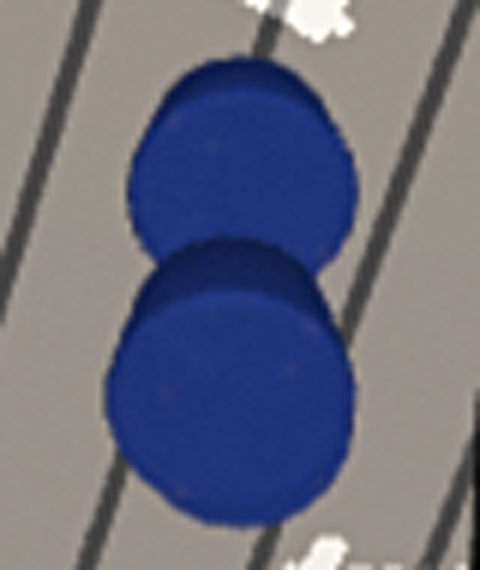

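```bash
cat >> h.py <<'E'
def need(st_pos,yaw,tgt):
    d=np.array(tgt)-np.array(st_pos);a=np.radians(yaw)
    return np.round(np.array([d@[np.cos(a),np.sin(a),0],d@[np.sin(a),-np.cos(a),0],-d[2]])/.05,3)
E
python3 - <<'E'
from h import *
c=pickle.load(open("wrist2.pkl","rb"))
W=lambda u,v:((u+.5)/6-.5+220,(v+.5)/6-.5+160)
for n,u,v,z in(("C",231,407,.048),("B",243,195,.026)):
    p=onz(c,*W(u,v),z);print(n,p)
    if n=="C":print(need([.60201,-.14812,.06297],-152.06,[p[0],p[1],.030]))
E
```

```text
C [ 0.60245128 -0.15025267  0.048     ]
[ 0.012 -0.042  0.659]
B [ 0.60821934 -0.16404849  0.026     ]
```

Request:
apply_moves:
  plan:
    - [120, [0.01, -0.04, 0.36], 0]
    - [120, [0, 0, 0.3], 0]
    - [120, [0, 0, 0], 0]
    - [255, [0, 0, 0], 0]
    - [255, [0, 0, 0], 0]
    - [255, [0, 0, 0], 0]
    - [255, [0, 0, 0], 0]
  squeeze: 8

```text
time_s: 4.97
tcp_pos: [0.6019, -0.1503, 0.029]
eef_rot: [-180.0, 0.0, -152.1]
contact_force: [-0.1, -0.0, 1.0]
gripper_width: 0.0252
```

```bash
python3 look.py 3 wrist
```

```text
4.975 [ 0.60188131 -0.1502877   0.02897883] [-1.79977163e+02  3.96025749e-02 -1.52101203e+02] 0.025207312455955963 [-0.10245787 -0.01672178  0.97740508] [  4.   26.2 -19.5   0.  -44.3  23.9]
```

View pics/wrist3.png

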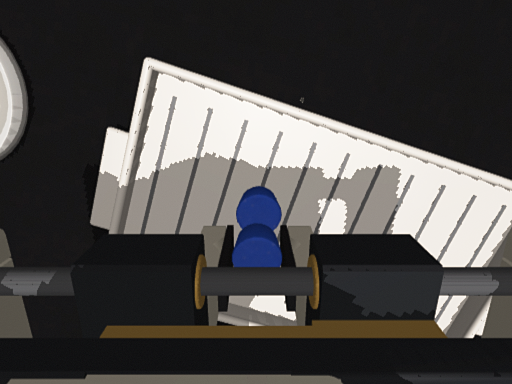

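```bash
python3 - <<'E'
from h import *
print(need([.6019,-.1503,.029],-152.1,[.501,-.193,.009]))
E
```

```text
[2.183 0.19  0.4  ]
```

Request:
apply_moves:
  plan:
    - [255, [0, 0, -0.3], 0]
    - [255, [0, 0, -0.5], 0]
    - [255, [0, 0, -0.5], 0]
    - [255, [0, 0, 0], 0]
    - [255, [0, 0, 0], 0]

```text
time_s: 5.65
tcp_pos: [0.6014, -0.1502, 0.094]
eef_rot: [180.0, 0.0, -152.1]
contact_force: [-0.6, 0.3, -1.1]
gripper_width: 0.0252
```

```bash
python3 look.py 4 wrist
```

```text
5.65 [ 0.60139856 -0.15021805  0.09396288] [ 1.79999967e+02  2.71862979e-02 -1.52114302e+02] 0.025241714497134943 [-0.58195275  0.28763725 -1.09783863] [  4.   21.8 -16.1  -0.  -52.   23.9]
```

View pics/wrist4.png

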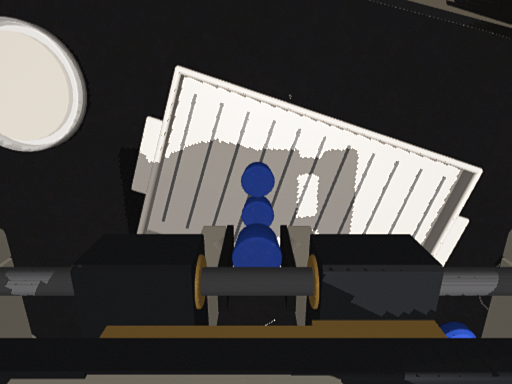

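C is in the grip, and A and B are still standing at (258,212) and (258,180). Moving C to its new place.

Request:
apply_moves:
  plan:
    - [255, [0.5, 0.04, 0], 0]
    - [255, [0.55, 0.05, 0], 0]
    - [255, [0.55, 0.05, 0], 0]
    - [255, [0.57, 0.05, 0], 0]
    - [255, [0, 0, 0], 0]
    - [255, [0, 0, 0.5], 0]
    - [255, [0, 0, 0.5], 0]
    - [255, [0, 0, 0.3], 0]
    - [255, [0, 0, 0.2], 0]
    - [255, [0, 0, 0], 0]
    - [255, [0, 0, 0], 0]

```text
time_s: 7.08
tcp_pos: [0.5018, -0.1927, 0.0191]
eef_rot: [-180.0, 0.0, -152.1]
contact_force: [0.5, -0.3, -0.4]
gripper_width: 0.0258
```

```bash
python3 look.py 5 top
```

```text
7.075 [ 0.50178604 -0.1927062   0.01913225] [-1.79967041e+02  4.15753600e-02 -1.52094506e+02] 0.025830931549647947 [ 0.46033003 -0.29870967 -0.4197163 ] [ -0.1  20.9 -30.8   0.  -38.3  28. ]
```

View pics/top5.png

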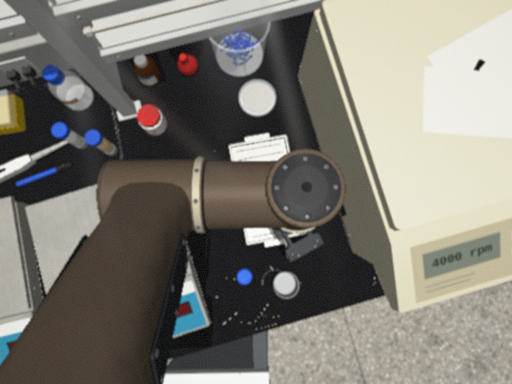

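Request:
apply_moves:
  plan:
    - [255, [0, 0, 0.1], 0]
    - [255, [0, 0, 0.08], 0]
    - [255, [0, 0, 0], 0]
    - [255, [0, 0, 0], 0]

```text
time_s: 7.62
tcp_pos: [0.5012, -0.1927, 0.0095]
eef_rot: [180.0, -0.0, -152.1]
contact_force: [1.0, -0.5, -0.3]
gripper_width: 0.0251
```

Request:
apply_moves:
  plan:
    - [255, [0, 0, 0.04], 0]
    - [255, [0, 0, 0], 0]
    - [255, [0, 0, 0], 0]

```text
time_s: 8.0
tcp_pos: [0.5012, -0.1927, 0.0076]
eef_rot: [-180.0, 0.0, -152.1]
contact_force: [-0.2, -0.2, 0.3]
gripper_width: 0.0256
```

Request:
apply_moves:
  plan:
    - [170, [0, 0, 0], 0]
    - [170, [0, 0, 0], 0]
    - [130, [0, 0, 0], 0]
    - [130, [0, 0, 0], 0]
    - [130, [0, 0, -0.3], 0]
    - [130, [0, 0, -0.6], 0]
    - [130, [0, 0, -0.6], 0]
    - [130, [0, 0, -0.5], 0]
    - [130, [0, 0, 0], 0]

```text
time_s: 9.12
tcp_pos: [0.5029, -0.1928, 0.1108]
eef_rot: [-179.8, 0.3, -152.1]
contact_force: [-0.4, -0.5, -0.7]
gripper_width: 0.0429
```

```bash
python3 look.py 6 wrist; python3 - <<'E'
from h import *
print(need([.5012,-.1927,.1],-152.1,[.595,-.1385,.1]))
E
```

```text
9.125 [ 0.5028752  -0.19284479  0.1108081 ] [-179.83246335    0.2571611  -152.08445699] 0.04293380460971145 [-0.3709924  -0.46427477 -0.65351069] [ -0.1  13.8 -25.7   0.  -50.3  28. ]
[-2.165  0.08  -0.   ]
```

View pics/wrist6.png

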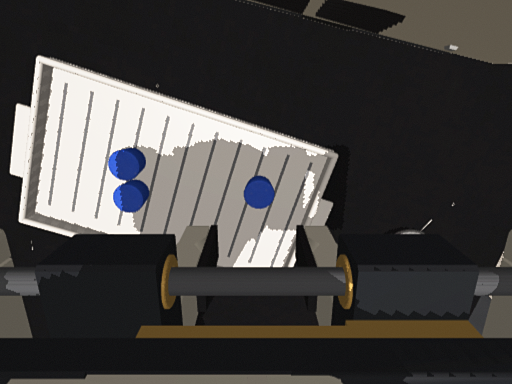

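C stands alone at (259,192); A is at (130,196) and B at (127,163). Moving above A.

Request:
apply_moves:
  plan:
    - [130, [-0.5, 0.02, 0], 0]
    - [130, [-0.6, 0.02, 0], 0]
    - [130, [-0.6, 0.02, 0], 0]
    - [130, [-0.46, 0.02, 0], 0]
    - [130, [0, 0, 0], 0]
    - [130, [0, 0, 0], 0]

```text
time_s: 9.93
tcp_pos: [0.5944, -0.1385, 0.107]
eef_rot: [180.0, -0.1, -152.1]
contact_force: [0.5, 0.4, 0.1]
gripper_width: 0.0431
```

```bash
python3 look.py 7 wrist; python3 - <<'E'
from h import *
c=pickle.load(open("wrist7.pkl","rb"));f=c["frame"]
cv2.imwrite("pics/cw7.png",cv2.resize(f[130:235,205:315],None,fx=5,fy=5,interpolation=2))
E
```

```text
9.925 [ 0.59435169 -0.13847466  0.10695572] [ 1.79962355e+02 -6.85222141e-02 -1.52099316e+02] 0.04308563393680191 [0.51004617 0.38673763 0.07724461] [  5.2  20.3 -16.5  -0.  -53.2  22.7]
```

View pics/cw7.png

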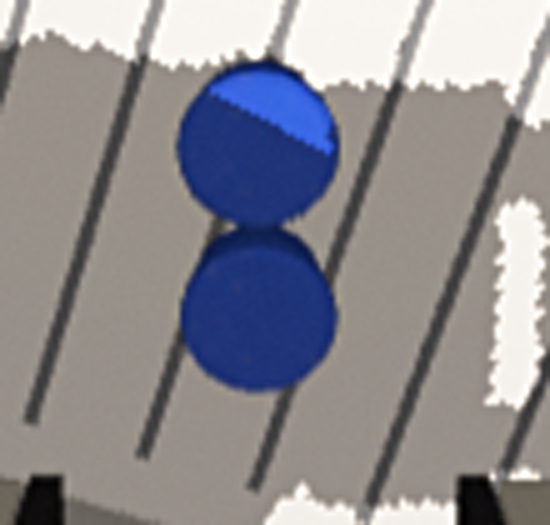

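```bash
python3 - <<'E'
from h import *
c=pickle.load(open("wrist7.pkl","rb"))
W=lambda u,v:((u+.5)/5-.5+205,(v+.5)/5-.5+130)
for n,u,v in(("A",259,317),("B",258.5,146)):
    p=onz(c,*W(u,v),.026);print(n,p)
    if n=="A":print(need([.59435,-.13847,.10696],-152.1,[p[0],p[1],.009]))
E
```

```text
A [ 0.59530087 -0.13965895  0.026     ]
[-0.006 -0.03   1.959]
B [ 0.6083375 -0.1642005  0.026    ]
```

Request:
apply_moves:
  plan:
    - [130, [-0.01, -0.03, 0.5], 0]
    - [130, [0, 0, 0.6], 0]
    - [130, [0, 0, 0.5], 0]
    - [130, [0, 0, 0.26], 0]
    - [130, [0, 0, 0.1], 0]
    - [130, [0, 0, 0], 0]
    - [130, [0, 0, 0], 0]
    - [255, [0, 0, 0], 0]
    - [255, [0, 0, 0], 0]
    - [255, [0, 0, 0], 0]
    - [255, [0, 0, 0], 0]

```text
time_s: 11.35
tcp_pos: [0.5961, -0.1397, 0.0099]
eef_rot: [-180.0, 0.0, -152.1]
contact_force: [-0.6, 0.9, 3.0]
gripper_width: 0.0255
```

Request:
apply_moves:
  plan:
    - [255, [0, 0, -0.2], 0]
    - [255, [0, 0, -0.4], 0]
    - [255, [0, 0, -0.6], 0]
    - [255, [0, 0, 0], 0]
    - [255, [0, 0, 0], 0]

```text
time_s: 11.98
tcp_pos: [0.5957, -0.1396, 0.0697]
eef_rot: [180.0, 0.0, -152.1]
contact_force: [0.1, -0.4, -0.2]
gripper_width: 0.0256
```

```bash
python3 look.py 8 wrist; python3 - <<'E'
from h import *
print(need([.5958,-.1397,.07],-152.1,[.5614,-.132,.0108]))
E
```

```text
11.975 [ 0.59573883 -0.13964161  0.06972115] [ 1.79992747e+02  1.69774161e-02 -1.52120352e+02] 0.025564796387960657 [ 0.0982925  -0.36763701 -0.23333153] [  5.1  22.7 -18.5  -0.  -48.7  22.8]
[0.536 0.458 1.184]
```

View pics/wrist8.png

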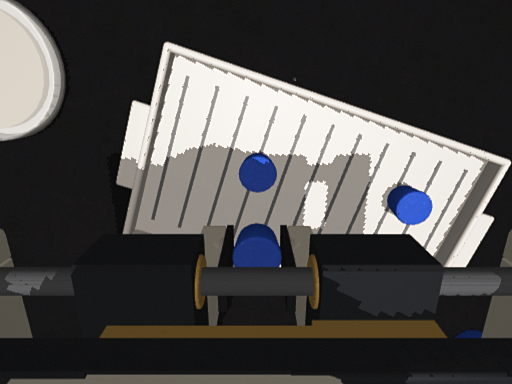

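A is held; B at (258,172) and C at (410,207) are standing. Placing A.

Request:
apply_moves:
  plan:
    - [255, [0.27, 0.23, 0], 0]
    - [255, [0.27, 0.23, 0], 0]
    - [255, [0, 0, 0.4], 0]
    - [255, [0, 0, 0.4], 0]
    - [255, [0, 0, 0.25], 0]
    - [255, [0, 0, 0.09], 0]
    - [255, [0, 0, 0], 0]
    - [255, [0, 0, 0], 0]
    - [255, [0, 0, 0], 0]

```text
time_s: 13.15
tcp_pos: [0.5617, -0.132, 0.0132]
eef_rot: [-180.0, 0.1, -152.1]
contact_force: [-1.6, 0.3, -0.0]
gripper_width: 0.0252
```

Request:
apply_moves:
  plan:
    - [255, [0, 0, 0.04], 0]
    - [255, [0, 0, 0.01], 0]
    - [255, [0, 0, 0], 0]
    - [255, [0, 0, 0], 0]

```text
time_s: 13.65
tcp_pos: [0.5613, -0.132, 0.01]
eef_rot: [180.0, -0.0, -152.1]
contact_force: [1.3, 0.0, -0.8]
gripper_width: 0.0252
```

Request:
apply_moves:
  plan:
    - [170, [0, 0, 0], 0]
    - [170, [0, 0, 0], 0]
    - [130, [0, 0, 0], 0]
    - [130, [0, 0, 0], 0]
    - [130, [0, 0, -0.3], 0]
    - [130, [0, 0, -0.6], 0]
    - [130, [0, 0, -0.6], 0]
    - [130, [0, 0, -0.5], 0]
    - [130, [-0.35, -0.55, 0], 0]
    - [130, [-0.35, -0.4, 0], 0]
    - [130, [0, 0, 0], 0]
    - [130, [0, 0, 0], 0]

```text
time_s: 15.15
tcp_pos: [0.6139, -0.1576, 0.1104]
eef_rot: [180.0, -0.0, -152.1]
contact_force: [0.2, -0.7, 0.0]
gripper_width: 0.0428
```

```bash
python3 look.py 9 wrist; python3 - <<'E'
from h import *
c=pickle.load(open("wrist9.pkl","rb"));f=c["frame"]
b=blue(f);n,l,st,ce=cv2.connectedComponentsWithStats(b)
for i in range(1,n):
    if st[i,4]>100: print(st[i],ce[i],onz(c,*ce[i],.02))
E
```

```text
15.15 [ 0.61392729 -0.1575605   0.11043665] [ 1.79986700e+02 -4.63962946e-03 -1.52126292e+02] 0.042797034119677745 [ 0.24707741 -0.70866643  0.01613154] [  3.2  22.  -13.2  -0.  -54.7  24.7]
[252 172  30  32 754] [266.4270557  188.06366048] [ 0.60817371 -0.16356295  0.02      ]
[375 199  35  32 844] [392.05094787 214.21208531] [ 0.50309214 -0.1926913   0.02      ]
[283 226  13  33 360] [289.64166667 241.99444444] [ 0.5668835  -0.12959227  0.02      ]
```

View pics/wrist9.png

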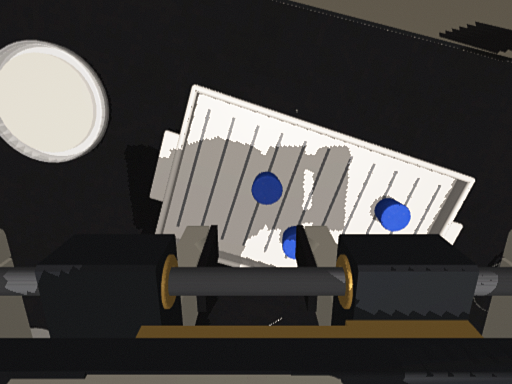

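B is at (.608,-.164), matching the earlier measurement. Grasping it.

```bash
python3 - <<'E'
from h import *
print(need([.6139,-.15756,.1104],-152.1,[.6082,-.1641,.009]))
print(need([.6082,-.1641,.07],-152.1,[.639,-.169,.0108]))
E
```

```text
[ 0.162 -0.062  2.028]
[-0.499 -0.375  1.184]
```

Request:
apply_moves:
  plan:
    - [130, [0.16, -0.06, 0], 0]
    - [130, [0, 0, 0.55], 0]
    - [130, [0, 0, 0.6], 0]
    - [130, [0, 0, 0.5], 0]
    - [130, [0, 0, 0.26], 0]
    - [130, [0, 0, 0.1], 0]
    - [130, [0, 0, 0], 0]
    - [130, [0, 0, 0], 0]
    - [255, [0, 0, 0], 0]
    - [255, [0, 0, 0], 0]
    - [255, [0, 0, 0], 0]
    - [255, [0, 0, 0], 0]

```text
time_s: 16.7
tcp_pos: [0.609, -0.164, 0.0099]
eef_rot: [-180.0, 0.0, -152.1]
contact_force: [-0.2, 1.0, 3.7]
gripper_width: 0.025
```

Request:
apply_moves:
  plan:
    - [255, [0, 0, -0.2], 0]
    - [255, [0, 0, -0.4], 0]
    - [255, [0, 0, -0.4], 0]
    - [255, [-0.25, -0.19, 0], 0]
    - [255, [-0.25, -0.19, 0], 0]
    - [255, [0, 0, 0.35], 0]
    - [255, [0, 0, 0.3], 0]
    - [255, [0, 0, 0.2], 0]
    - [255, [0, 0, 0.07], 0]
    - [255, [0, 0, 0], 0]
    - [255, [0, 0, 0], 0]
    - [255, [0, 0, 0], 0]

```text
time_s: 18.2
tcp_pos: [0.6401, -0.1691, 0.0142]
eef_rot: [-180.0, 0.1, -152.1]
contact_force: [-0.0, 0.1, -0.9]
gripper_width: 0.0251
```

Request:
apply_moves:
  plan:
    - [255, [0, 0, 0.04], 0]
    - [255, [0, 0, 0.02], 0]
    - [255, [0, 0, 0], 0]
    - [255, [0, 0, 0], 0]

```text
time_s: 18.7
tcp_pos: [0.6398, -0.1691, 0.0105]
eef_rot: [180.0, -0.0, -152.1]
contact_force: [0.4, 0.0, 0.5]
gripper_width: 0.0253
```

Request:
apply_moves:
  plan:
    - [170, [0, 0, 0], 0]
    - [170, [0, 0, 0], 0]
    - [130, [0, 0, 0], 0]
    - [130, [0, 0, 0], 0]
    - [130, [0, 0, -0.3], 0]
    - [130, [0, 0, -0.6], 0]
    - [130, [0, 0, -0.8], 0]
    - [130, [0, 0, -0.8], 0]
    - [130, [0, 0, -0.8], 0]
    - [130, [0, 0, -0.7], 0]
    - [130, [0, 0, 0], 0]
    - [130, [0, 0, 0], 0]

```text
time_s: 20.2
tcp_pos: [0.6395, -0.169, 0.2111]
eef_rot: [-180.0, 0.0, -152.1]
contact_force: [0.1, -0.3, -0.2]
gripper_width: 0.0429
```

```bash
python3 look.py 10 wrist; python3 - <<'E'
from h import *
for x in rows([.639,-.169,.21],-152.1,[.42,.24,.21],0,11)[:1]: print(x)
E
```

```text
20.2 [ 0.63948909 -0.16902038  0.21107375] [-1.79999814e+02  3.93431826e-02 -1.52116095e+02] 0.04293636472198175 [ 0.12910115 -0.32024518 -0.22103814] [  2.   19.8  -2.5  -0.  -67.7  25.8]
([0.004, 0.844, -0.0], 0.0)
```

View pics/wrist10.png

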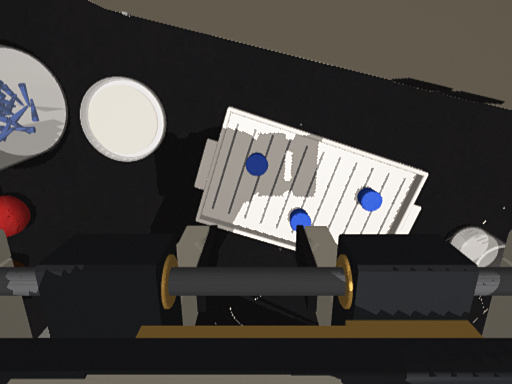

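All three stoppers are standing apart. Backing off along the clear path I came in on, for a final check with the fixed cameras.

Request:
apply_moves:
  plan:
    - [130, [0, 0.7, -0.1], 0]
    - [130, [0, 0.8, 0], 0]
    - [130, [0, 0.8, 0], 0]
    - [130, [0, 0.8, 0], 0]
    - [130, [0, 0.8, 0], 0]
    - [130, [0, 0.8, 0], 0]
    - [130, [0, 0.8, 0], 0]
    - [130, [0, 0.8, 0], 0]
    - [130, [0, 0.8, 0], 0]
    - [130, [0, 0.8, 0], 0]
    - [130, [0, 0.8, 0], 0]
    - [130, [0, 0, 0], 0]

```text
time_s: 21.75
tcp_pos: [0.4351, 0.2168, 0.2149]
eef_rot: [-180.0, -0.1, -151.9]
contact_force: [0.8, 0.2, -1.2]
gripper_width: 0.0426
```

```bash
python3 look.py 11 top scene; python3 - <<'E'
from h import *
for k in("top","scene"):
    c=pickle.load(open(k+"11.pkl","rb"));b=blue(c["frame"]);n,l,st,ce=cv2.connectedComponentsWithStats(b);P=[]
    for i in range(1,n):
        if st[i,4]>40:
            p=onz(c,*ce[i],.026 if k=="top" else .018)
            if .43<p[0]<.69 and -.26<p[1]<-.07: P.append(p);print(k,st[i],p)
    print([round(float(np.linalg.norm(P[i]-P[j])),4) for i in range(len(P)) for j in range(i)])
E
python3 -c "
import cv2
f=cv2.imread('pics/scene11.png');cv2.imwrite('pics/cs11.png',cv2.resize(f[175:280,190:360],None,fx=4.5,fy=4.5,interpolation=2))"
```

```text
21.75 [0.43505383 0.21678633 0.21485636] [-1.79982715e+02 -7.78623986e-02 -1.51934063e+02] 0.04258625812316267 [ 0.76639283  0.22961714 -1.22441072] [ 49.7   3.1 -23.4  -0.  -63.6 -21.6]
top [265 154   9   9  65] [ 0.63908659 -0.16785346  0.026     ]
top [250 187   9   8  60] [ 0.56067335 -0.13075281  0.026     ]
top [276 212   9   9  63] [ 0.50162098 -0.19159036  0.026     ]
[0.0867, 0.1395, 0.0848]
scene [250 196  13  15 150] [ 0.63485294 -0.16704143  0.018     ]
scene [254 221  13  16 180] [ 0.55683967 -0.12972986  0.018     ]
scene [302 228  14  16 193] [ 0.49776802 -0.19156645  0.018     ]
[0.0865, 0.1393, 0.0855]
```

View pics/top11.png

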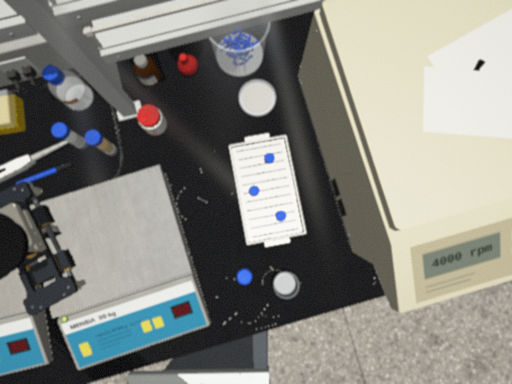

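View pics/cs11.png

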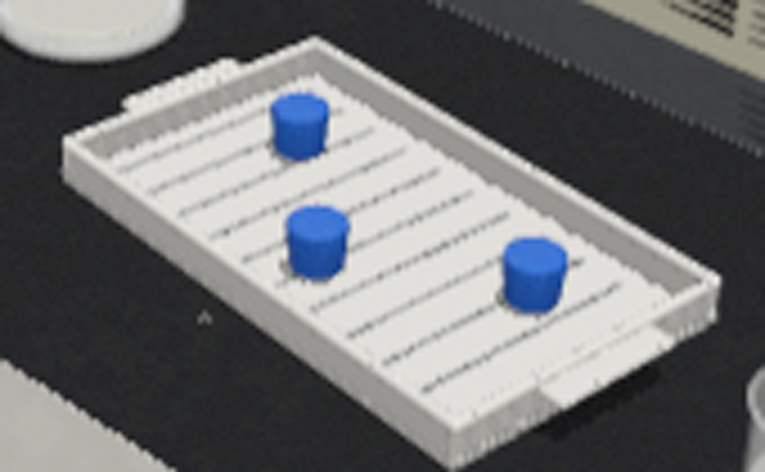

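The three stoppers are upright on the tray floor at top-view pixels (269,158), (254,191) and (280,216). Their centres are 85–139 mm apart, which leaves at least 58 mm clear between any two. The arm is clear of the tray.

```bash
python3 -c "
from plant import close_job; print(close_job())"
```

```text
the job is handed in; nothing more can be done
None
```

The job is done and handed in: all three stoppers stand upright on the tray floor, well apart. I lifted the top one off to one end of the tray, moved the first bottom one to the middle, and moved the second toward the other end.

- **Spacing:** the top and scene cameras agree on centre distances of about 85, 86 and 139 mm. That leaves at least 58 mm clear between any two stoppers, against the 40 mm asked.
- **Position check:** the two cameras' absolute positions differ by about 4 mm. The scene figures use the middle of each blue blob at an assumed height, so they are rougher. The difference does not affect the spacing.
- **Limits:** the robot's clock read about 22 s at hand-in, out of 48 s. The highest tool force in the readings after each move was about 4 N. The gripper was clear of the tray and touching nothing.

No check failed.

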